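# Turn the pink grinding wheel home on the sharpener's spindle

### The job

Pick up the pink grinding wheel by its hub and, without lining it up first, lower it over the sharpener's upright spindle so that it rests on top of the yellow drive bar with its slot well across the bar. Then, pressing lightly, turn it until it drops over the bar and sits flat and fully home on the flange, and let go. Leave the white and grey wheels where they are.

Things in the scene. Friction and masses are not known exactly. Their poses are not given: they have to be found in the camera images.
- pink_wheel: Pink disc 90 mm across, 18 thick, 0.35 kg, lying flat. On it a black hub 60 long (x) x 40 wide (y: grip here) x 32 high, top 50 above the underside, with a 24 mm square through hole. Below the hub the disc has a slot open downward, 52 x 20 mm, 18 deep, along x (yellow dashes on hub). Origin: centre of underside, z up. At the start its x is 38 to 90 deg off the drive bar.
- white_wheel: White polishing wheel, a bystander lying flat; same shape, origin and axes as the pink wheel.
- grey_wheel: Dark grey coarse wheel, a bystander lying flat; same shape, origin and axes as the pink wheel.
- seat (a point): On the blue sharpener (190 x 190 x 60 mm, motor behind to 105 high): spindle axis on its 68 mm flange, 70 above the table, where the wheel's underside sits. z up: spindle 16 thick to 45, tapering to a tip at 60. x: along the yellow drive bar at its foot, 40 long, 10 wide, roof-shaped, ridge 11 above the flange. All locked. A wheel across it rests 11 above home; within 14 deg, either way, it drops.
Things that resemble listed ones, but are neither listed nor needed, are in the scene too. There is more than one size of the pink_wheel; the job needs the middle-sized.

How it is judged:
By the outcome, as a careful person would: the job done as asked, in the order asked, and still so for the second after the job is handed in, with the robot touching nothing.
It also fails if it takes over 48 s, if anything falls off the work surface, if the arm or the gripper's body presses on something with over 40 N, if the wrist force passes 120 N, or if a joint passes its speed limit or range.

### The arm

A 6-joint arm with a two-finger parallel gripper is mounted at the origin on the work surface. World frame = base frame: x ahead of the robot, y to its left, z up, the work surface at z = 0. Lengths are in m, angles in rad, forces in N, time in s.
With the tool pointing down it reaches from about 0.225 to 0.875 m from the base axis. Payload 3.4 kg.
Tool frame: the origin (TCP) lies between the finger pads; the fingertips stand 14 mm ahead of it and the grasp point (between the pads) lies 5 mm behind it (tips_ahead is the distance from the TCP to the fingertips, in m); z points along the fingers, y is the line along which they close (so a half turn about z gives the same grasp; the last joint's range is limited). The gripper opens to 85 mm and grips with 20 to 120 N. Pads are 22 mm wide; open, the fingers measure 114 mm over their backs; the gripper's body (76 mm by 85 mm) begins 54 mm behind the grasp point. The pads swing forward as they close: fully open they stand 13 mm farther back than shut.
Start: joints at [1.002, 0.276, 1.505, -0, 1.361, -0.121], TCP at [0.249, 0.518, 0.245] pointing down, gripper open.
Joint ranges: [-2.89, 2.89], [-0.75, 2.08], [0.22, 2.7], [-1.18, 4.32], [0.11, 2.71], [-2.7, 2.7]. Speed limits (rad/s): [2.57, 2.57, 3.14, 3.14, 3.14, 3.14].

### API

Orientations are given as [roll, pitch, yaw] about the fixed x, y, z axes, in that order (R = Rz(yaw) Ry(pitch) Rx(roll)).
In Python, from workcell import read_state, grab_frame, close_job, search_frame, silhouettes, pinpoint, tips_ahead gives the robot as it stands.
- The arm moves only by the tool step_arm, never from a script. Its argument "moves" is a list of rows, each an object of numbers: "fingers": the finger opening in mm, from 0 to 85.4; "dx", "dy", "dz": the shift along the tool's x, y, z in mm; "roll": the turn about the tool's z in degrees. In form: [{"fingers": .., "dx": .., "dy": .., "dz": .., "roll": ..}, ...]. A call has 1 to 12 rows; each row is the pose to reach, as a shift and turn from the pose commanded when the call began, along the tool's axes at that moment; what a row does not reach only later rows make up. A row lasts 1/10 s, in which the tool goes at most 50 mm and 8.59 degrees, less where a joint would pass 70% of its speed; a pose out of reach is approached as far as the arm can. A call with a gripper value outside its range is refused whole. The fingers move at their own pace and stop on an object; "squeeze" is the grip in N (left out, the last holds). Time passes only in rows, so rows that repeat a pose let the fingers close. It gives the time, the measured TCP pose, the force, the opening and the grip force at its end, in the units of the state.
- read_state(): the state, without advancing time (a new reading comes with each control period).
- grab_frame(name): name is "scene" or "top"; returns a dict with "image" (384x512x3 uint8, blue, green, red), "fx", "fy", "cx", "cy" (pixels), "camera_from_world" (4x4, takes a point from world to camera coordinates). Camera axes: x right, y down, z forward; pixel columns grow to the right and rows downward; lengths in m; the calibration is good to about 2 mm. A picture is of the moment at which its call begins. There is no depth.
- close_job(): hands the job in; it is judged then, once.
Trained networks look in a picture, given as the dict that the camera call returned (one of the last four; its "shot" number tells which), for a name from the list of things; names that differ only in an ending like _2 or _b are one class to them, and where a whole thing is asked for, a point or a joint stands for the part that bears it (a point fixed in the world has none). Each returns a list of dicts, best first, with "confidence" (0 to 1); they miss things now and then, are a little off and sometimes report something else, mostly with a low value. They report only what shows in the picture. A call takes as long as a camera call. They do not tell look-alikes from the thing itself.
- search_frame(thing, picture): "point" ([column, row] in pixels, amid what is visible of it).
- silhouettes(thing, picture): "region" (384x512 bool, what is visible of it) and "point" ([column, row] in pixels, amid what is visible of it).
- pinpoint(thing, picture): "point" ([column, row] in pixels: a listed point, or the origin of a listed thing).
The state is a dict: "time": time; "q": joint angles; "qd": joint speeds; "joint_torque": joint torques, N m; "ee_pos": TCP position; "eef_rot": TCP orientation; "ft_force": force on the tool from outside, world axes, zero at the start; "moment": the same for the moment, N m; "finger_gap": finger opening in m; "gripper_force": force on a finger pad.
Only numpy, scipy, OpenCV 4.12 (cv2) and the standard library are available. Lean on these libraries where they do the work, as an engineer would, in place of code of your own. Each camera call takes 0.05 s, during which the arm holds its last target. There are 200 camera calls.

## Working session

There is one attempt and no reset: what is moved stays moved. The work goes in short steps, Python scripts to look and compute and a tool call to move; the robot and the scene stay as the last step left them, time stands still between calls to the robot, and variables do not carry over. Pictures are saved under pics/ and viewed, at most 10 in all, crops included, and the job is handed in when it is done.

Besides the shell and the picture viewer there is one more tool, called after ">>>" as a command line: name --argument value ..., lists and objects as JSON in quotes. step_arm: Moves the arm, as the interface text tells. Its arguments: {"type":"object","properties":{"moves":{"type":"array","items":{"type":"object","properties":{"fingers":{"type":"number"},"dx":{"type":"number"},"dy":{"type":"number"},"dz":{"type":"number"},"roll":{"type":"number"}}}},"squeeze":{"type":"number"}},"required":["moves"]}

```bash
mkdir -p pics; cat > h.py <<'E'
import numpy as np, cv2, pickle
from workcell import *
def ray(p,f):
    M=np.array(f["camera_from_world"]);R=M[:3,:3];t=M[:3,3]
    d=R.T@np.array([(p[0]-f["cx"])/f["fx"],(p[1]-f["cy"])/f["fy"],1.]);return -R.T@t,d
def atz(p,f,z):
    c,d=ray(p,f);return c+d*(z-c[2])/d[2]
def proj(P,f):
    M=np.array(f["camera_from_world"]);q=M[:3,:3]@np.array(P)+M[:3,3]
    return q[0]/q[2]*f["fx"]+f["cx"],q[1]/q[2]*f["fy"]+f["cy"]
E
python3 - <<'E'
from h import *
im=[]
for n in("scene","top"):
    f=grab_frame(n);im.append(f["image"]);cv2.imwrite(f"pics/{n}0.png",f["image"])
    print(n,ray((f["cx"],f["cy"]),f)[0].round(3),f["fx"])
    for t in("pink_wheel","white_wheel","grey_wheel","seat"):
        z=0.07 if t=="seat" else 0
        for d in pinpoint(t,f): print(t,"pin",np.round(d["point"],1),round(d["confidence"],2),atz(d["point"],f,z).round(3))
        if t=="pink_wheel":
            for d in silhouettes(t,f): print(t,"sil",np.round(d["point"]),round(d["confidence"],2),d["region"].sum())
s=read_state();print(s["time"],s["ee_pos"],s["eef_rot"],s["ft_force"])
E
```

```text
scene [ 1.424 -0.038  0.619] 432.93386628422934
pink_wheel pin [152.1 222.1] 0.77 [ 0.615 -0.297  0.   ]
pink_wheel pin [100.6 226.5] 0.72 [ 0.637 -0.412  0.   ]
pink_wheel sil [212. 229.] 0.97 2333
pink_wheel sil [ 98. 224.] 0.81 539
pink_wheel sil [153. 221.] 0.67 1040
white_wheel pin [167.7 182.9] 0.68 [ 0.44  -0.294  0.   ]
grey_wheel pin [238.1 196.3] 0.83 [ 0.496 -0.101  0.   ]
seat pin [362.9 179.9] 0.8 [0.516 0.206 0.07 ]
top [ 0.491 -0.061  0.961] 354.8811569911324
pink_wheel pin [276.1 146.5] 0.96 [ 0.665 -0.144  0.   ]
pink_wheel pin [330.3 162.2] 0.94 [ 0.62  -0.292  0.   ]
pink_wheel pin [378.5 152. ] 0.68 [ 0.648 -0.426  0.   ]
pink_wheel sil [274. 147.] 0.94 1628
pink_wheel sil [329. 161.] 0.8 852
pink_wheel sil [378. 152.] 0.56 348
white_wheel pin [332.5 225.1] 0.63 [ 0.449 -0.295  0.   ]
grey_wheel pin [258.1 205. ] 0.96 [ 0.505 -0.093  0.   ]
seat pin [140.5 197.7] 0.56 [0.525 0.203 0.07 ]
0.6 [0.24898471 0.51833629 0.24533944] [ 3.14145393e+00 -8.34536812e-06  2.69380533e+00] [ 0.17893328 -0.12231086 -0.16966376]
```

View pics/scene0.png

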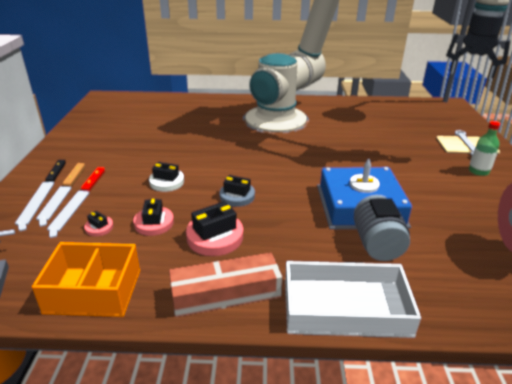

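View pics/top0.png

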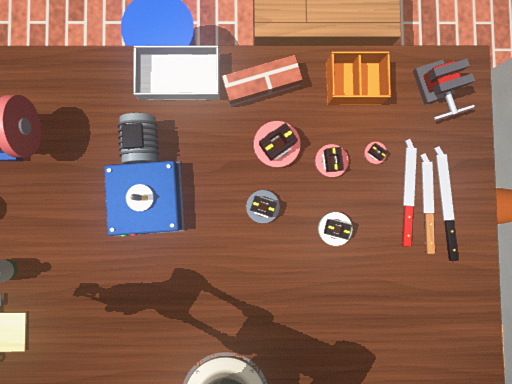

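The middle-sized pink wheel, about 90 mm across, is at top (332,160) and scene (153,217). The sharpener spindle is at top (140,197). Next I'll measure the hub yaw and bar yaw.

```bash
cat > m.py <<'E'
from h import *
def yel(f,box,z):
    u0,u1,v0,v1=box;im=cv2.cvtColor(f["image"],cv2.COLOR_BGR2HSV)[v0:v1,u0:u1].astype(int)
    m=(im[...,0]>20)&(im[...,0]<36)&(im[...,1]>110)&(im[...,2]>90)
    v,u=np.nonzero(m);P=np.array([atz((a+u0,b+v0),f,z)[:2] for a,b in zip(u,v)])
    c=P.mean(0);w,V=np.linalg.eigh(np.cov((P-c).T));d=V[:,1]
    return c,np.degrees(np.arctan2(d[1],d[0]))%180,len(P),np.sqrt(w)
E
python3 - <<'E'
from m import *
f=grab_frame("top");g=grab_frame("scene")
print("hub top",yel(f,(312,354,142,180),.05));print("hub scene",yel(g,(130,176,195,240),.05))
print("bar top",yel(f,(122,160,180,215),.08));print("bar scene",yel(g,(345,385,160,200),.08))
# pink disc fit by top-face outline z=.018
for h,b in((f,(312,354,142,180)),(g,(130,176,195,240))):
    s=min(silhouettes("pink_wheel",h),key=lambda d:abs(d["point"][0]-(b[0]+b[1])/2))["region"].astype(np.uint8)
    c=max(cv2.findContours(s,0,1)[0],key=cv2.contourArea)[:,0]
    P=np.array([atz(p,h,.012)[:2] for p in c],np.float32);print("disc",cv2.fitEllipse(P),cv2.minEnclosingCircle(P))
print("seat proj top",proj((.52,.205,.07),f),proj((.52,.205,.13),f))
a=cv2.resize(f["image"][140:240,100:160],None,fx=6,fy=6,interpolation=2)
b=cv2.resize(f["image"][140:180,312:354],None,fx=7,fy=7,interpolation=2)
c=cv2.resize(g["image"][155:205,335:395],None,fx=6,fy=6,interpolation=2)
o=np.zeros((600,740,3),np.uint8);o[:600,:360]=a;o[:280,370:370+294]=b;o[290:590,370:730]=c
cv2.imwrite("pics/crop.png",o)
E
```

```text
hub top (array([ 0.62381543, -0.29123355]), np.float64(5.67735241545688), 45, array([0.00282372, 0.02182007]))
hub scene (array([ 0.62093411, -0.2916347 ]), np.float64(6.521690157239107), 56, array([0.00316195, 0.02191765]))m.py:6: RuntimeWarning: Mean of empty slice.
  c=P.mean(0);w,V=np.linalg.eigh(np.cov((P-c).T));d=V[:,1]
  ret = ret.dtype.type(ret / rcount)
  avg = a.mean(axis, **keepdims_kw)
  ret = um.true_divide(
m.py:6: RuntimeWarning: Degrees of freedom <= 0 for slice
  c=P.mean(0);w,V=np.linalg.eigh(np.cov((P-c).T));d=V[:,1]
  c *= np.true_divide(1, fact)
  c *= np.true_divide(1, fact)
Traceback (most recent call last):
ValueError: not enough values to unpack (expected 2, got 0)

During handling of the above exception, another exception occurred:

Traceback (most recent call last):
  File "m.py", line 6, in yel
    c=P.mean(0);w,V=np.linalg.eigh(np.cov((P-c).T));d=V[:,1]
                    ~~~~~~~~~~~~~~^^^^^^^^^^^^^^^^^
numpy.linalg.LinAlgError: 0-dimensional array given. Array must be at least two-dimensional
```

```bash
python3 - <<'E'
from m import *
f=grab_frame("top");g=grab_frame("scene")
for h,b in((f,(312,354,142,180)),(g,(130,176,195,240))):
    s=min(silhouettes("pink_wheel",h),key=lambda d:abs(d["point"][0]-(b[0]+b[1])/2))["region"].astype(np.uint8)
    c=max(cv2.findContours(s,0,1)[0],key=cv2.contourArea)[:,0]
    P=np.array([atz(p,h,.012)[:2] for p in c],np.float32);print("disc",cv2.fitEllipse(P),cv2.minEnclosingCircle(P))
print("seat proj top",proj((.52,.205,.07),f),proj((.52,.205,.13),f))
print(f["image"][190:207:2,130:152:2].tolist()[3:6])
a=cv2.resize(f["image"][180:216,120:162],None,fx=14,fy=14,interpolation=2)
c=cv2.resize(g["image"][155:200,340:390],None,fx=5,fy=5,interpolation=2)
o=np.zeros((510,790,3),np.uint8);o[:504,:588]=a;o[:225,540:790]=c
cv2.imwrite("pics/crop.png",o)
E
```

```text
disc ((0.623434841632843, -0.29142680764198303), (0.0884145200252533, 0.09343896061182022), 33.88622283935547) ((0.6247295141220093, -0.291288822889328), 0.047897472977638245)
disc ((0.6084762811660767, -0.293817937374115), (0.08544963598251343, 0.14559024572372437), 104.47684478759766) ((0.6045135855674744, -0.2994818091392517), 0.07371872663497925)
seat proj top (np.float64(139.54666221074106), np.float64(199.76634117340586)) (np.float64(131.80470413896376), np.float64(199.00115537394336))
[[[237, 237, 241], [187, 178, 174], [111, 99, 99], [104, 95, 91], [102, 90, 86], [93, 84, 84], [84, 132, 160], [82, 131, 158], [84, 119, 141], [203, 198, 196], [202, 200, 201]], [[188, 235, 249], [142, 133, 128], [109, 101, 99], [103, 92, 90], [102, 89, 87], [98, 88, 87], [80, 139, 175], [78, 137, 170], [81, 131, 162], [203, 199, 197], [198, 195, 194]], [[254, 253, 254], [255, 255, 255], [235, 235, 238], [194, 191, 194], [158, 154, 156], [200, 196, 199], [213, 211, 211], [214, 211, 210], [214, 212, 212], [255, 255, 255], [255, 255, 255]]]
```

View pics/crop.png

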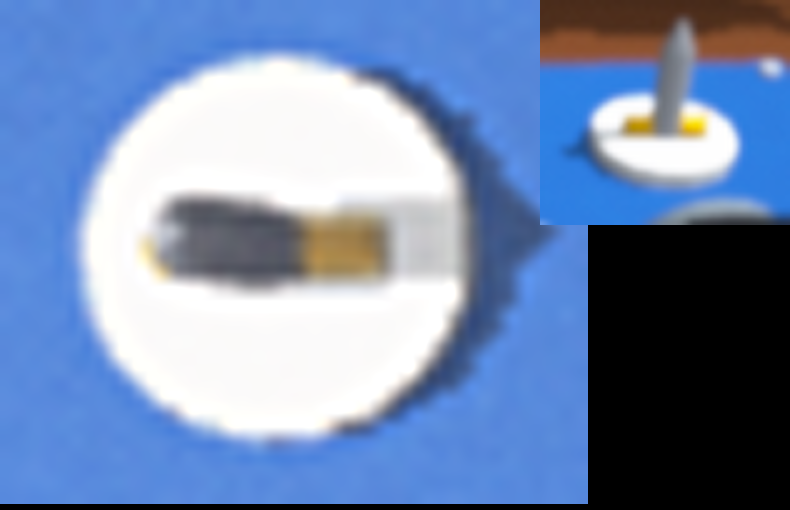

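The crop shows the flange disc centred near top (139,197). The bar lies almost along the image row, so along world y, which puts it roughly 84° off the wheel.

```bash
python3 - <<'E'
from m import *
f=grab_frame("top");g=grab_frame("scene")
for h,(u0,u1,v0,v1),n in((f,(122,160,180,215),"top"),(g,(340,390,155,200),"scene")):
    hs=cv2.cvtColor(h["image"],cv2.COLOR_BGR2HSV)[v0:v1,u0:u1].astype(int)
    m=((hs[...,1]<60)&(hs[...,2]>150)).astype(np.uint8)
    c=max(cv2.findContours(m,0,1)[0],key=cv2.contourArea)
    c=cv2.convexHull(c)[:,0]
    P=np.array([atz((a+u0,b+v0),h,.07)[:2] for a,b in c],np.float32)
    print(n,"flange",cv2.fitEllipse(P))
    y=(abs(hs[...,0]-22)<14)&(hs[...,1]>90)&(hs[...,2]>70)
    v,u=np.nonzero(y)
    Q=np.array([atz((a+u0,b+v0),h,.078)[:2] for a,b in zip(u,v)]);print(len(Q),Q.min(0),Q.max(0),"fit x=a*y+b",np.polyfit(Q[:,1],Q[:,0],1))
    # predicted spindle tip
    print([ (p['point'],atz(p['point'],h,.07).round(4)) for p in pinpoint("seat",h)[:1]], proj((.525,.203,.13),h),proj((.525,.163,.078),h),proj((.525,.243,.078),h))
print(tips_ahead() if callable(tips_ahead) else tips_ahead)
# gray gradient angle of bar edges in top
im=f["image"][180:216,120:162]; print(im[14:22,22:30,1])
s=read_state();R=s["eef_rot"];print(s["time"],s["ee_pos"],np.degrees(R),s["finger_gap"])
E
```

```text
top flange ((0.5263175964355469, 0.20566806197166443), (0.06713268160820007, 0.06810156255960464), 11.404428482055664)
17 [0.52155981 0.18676412] [0.52901132 0.19663378] fit x=a*y+b [-0.14298978  0.55338404]
[([139.2, 199.3], array([0.5212, 0.2059, 0.07  ]))] (np.float64(132.6853076858276), np.float64(196.84643547404812)) (np.float64(155.65422242433348), np.float64(197.49707995841035)) (np.float64(123.11909886420761), np.float64(197.78884035033414))
scene flange ((0.49504145979881287, 0.21249665319919586), (0.07227954268455505, 0.15688081085681915), 80.89429473876953)
544 [0.39827946 0.15714105] [0.53473024 0.29473244] fit x=a*y+b [-0.1680796   0.47269743]
[([362.7, 178.2], array([0.5077, 0.2068, 0.07  ]))] (np.float64(366.1401019876945), np.float64(160.0988898535791)) (np.float64(346.22415650963967), np.float64(178.64584855291244)) (np.float64(379.5995455750015), np.float64(179.43721153031765))
0.014
[[255 255 224 219 217 216 215 213]
 [188 182 167 166 166 176 200 197]
 [130 131 127 129 118 138 199 201]
 [135 130 133 131 118 132 200 206]
 [140 139 135 135 129 130 196 200]
 [141 141 143 150 164 156 204 208]
 [210 210 208 210 210 226 255 255]
 [255 255 255 255 255 254 254 252]]
1.1 [0.2489978  0.5183328  0.24533613] [ 1.79993954e+02 -7.16976221e-05  1.54342048e+02] 0.08511001526212383
```

```bash
cat > go.py <<'E'
import numpy as np,sys
from workcell import read_state
s=read_state();p=np.array(s["ee_pos"]);yw=s["eef_rot"][2]
def to(x,y,z,yaw):
    d=np.array([x,y])-p[:2];c,n=np.cos(yw),np.sin(yw)
    r=(np.degrees(yw)-yaw+180)%360-180
    print("dx %.1f dy %.1f dz %.1f roll %.1f"%(1e3*(d@[c,n]),1e3*(d@[n,-c]),1e3*(p[2]-z),r))
a=list(map(float,sys.argv[1:]));to(*a)
print(s["time"],p.round(4),np.degrees(s["eef_rot"]).round(2),np.array(s["ft_force"]).round(1),s["finger_gap"],np.degrees(s["q"][5]))
E
python3 go.py .6225 -.2914 .15 6.1
```

```text
dx -687.3 dy -568.2 dz 95.3 roll 148.2
1.1 [0.249  0.5183 0.2453] [179.99  -0.   154.34] [-0.   0.5 -0.3] 0.08511001526212383 -6.933297999860354
```

>>> step_arm --moves '[{"dx": -687, "dy": -568, "dz": 0, "roll": 148, "fingers": 65}, {"dx": -687, "dy": -568, "dz": 0, "roll": 148, "fingers": 65}, {"dx": -687, "dy": -568, "dz": 0, "roll": 148, "fingers": 65}, {"dx": -687, "dy": -568, "dz": 0, "roll": 148, "fingers": 65}, {"dx": -687, "dy": -568, "dz": 0, "roll": 148, "fingers": 65}, {"dx": -687, "dy": -568, "dz": 0, "roll": 148, "fingers": 65}, {"dx": -687, "dy": -568, "dz": 0, "roll": 148, "fingers": 65}, {"dx": -687, "dy": -568, "dz": 0, "roll": 148, "fingers": 65}, {"dx": -687, "dy": -568, "dz": 0, "roll": 148, "fingers": 65}, {"dx": -687, "dy": -568, "dz": 0, "roll": 148, "fingers": 65}, {"dx": -687, "dy": -568, "dz": 0, "roll": 148, "fingers": 65}, {"dx": -687, "dy": -568, "dz": 0, "roll": 148, "fingers": 65}]'

```text
time: 2.3
ee_pos: [0.5008, -0.0286, 0.2456]
eef_rot: [3.141, -0.001, 0.887]
ft_force: [1.3, 1.0, -0.5]
finger_gap: 0.0648
gripper_force: 0.0
```

```bash
python3 go.py .6225 -.2914 .10 6.1
```

```text
dx -126.9 dy 260.3 dz 145.6 roll 44.7
2.3 [ 0.5008 -0.0286  0.2456] [ 1.7997e+02 -5.0000e-02  5.0830e+01] [ 1.3  1.  -0.5] 0.06479099789837192 27.93025401721682
```

>>> step_arm --moves '[{"dx": -127, "dy": 260, "dz": 40, "roll": 44.7}, {"dx": -127, "dy": 260, "dz": 40, "roll": 44.7}, {"dx": -127, "dy": 260, "dz": 40, "roll": 44.7}, {"dx": -127, "dy": 260, "dz": 40, "roll": 44.7}, {"dx": -127, "dy": 260, "dz": 40, "roll": 44.7}, {"dx": -127, "dy": 260, "dz": 40, "roll": 44.7}, {"dx": -127, "dy": 260, "dz": 145, "roll": 44.7}, {"dx": -127, "dy": 260, "dz": 145, "roll": 44.7}, {"dx": -127, "dy": 260, "dz": 145, "roll": 44.7}, {"dx": -127, "dy": 260, "dz": 145, "roll": 44.7}, {"dx": -127, "dy": 260, "dz": 145, "roll": 44.7}, {"dx": -127, "dy": 260, "dz": 145, "roll": 44.7}]'

```text
invalid input at $.moves[0]: expected keys fingers, dx, dy, dz, roll
```

```bash
python3 go.py .6225 -.2914 .036 6.1; python3 - <<'E'
from h import *
g=grab_frame("scene");f=grab_frame("top")
o=np.hstack([cv2.resize(x,(400,400),interpolation=2) for x in(g["image"][150:250,100:200],f["image"][110:210,280:380])])
cv2.imwrite("pics/pre.png",o)
E
```

```text
dx -126.9 dy 260.3 dz 209.6 roll 44.7
2.3 [ 0.5008 -0.0286  0.2456] [ 1.7997e+02 -5.0000e-02  5.0830e+01] [ 1.3  1.  -0.5] 0.06479099789837192 27.93025401721682
```

View pics/pre.png

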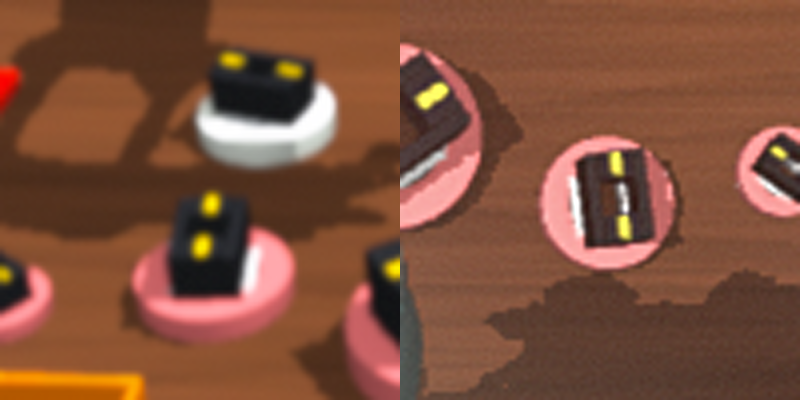

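The move was refused because every row needs all the keys. The picture shows the hub still clear to grip, with its dashes along world x. I'll send the move again with full rows.

>>> step_arm --moves '[{"fingers": 65, "dx": -127, "dy": 260, "dz": 40, "roll": 44.7}, {"fingers": 65, "dx": -127, "dy": 260, "dz": 40, "roll": 44.7}, {"fingers": 65, "dx": -127, "dy": 260, "dz": 40, "roll": 44.7}, {"fingers": 65, "dx": -127, "dy": 260, "dz": 40, "roll": 44.7}, {"fingers": 65, "dx": -127, "dy": 260, "dz": 40, "roll": 44.7}, {"fingers": 65, "dx": -127, "dy": 260, "dz": 40, "roll": 44.7}, {"fingers": 65, "dx": -127, "dy": 260, "dz": 145, "roll": 44.7}, {"fingers": 65, "dx": -127, "dy": 260, "dz": 145, "roll": 44.7}, {"fingers": 65, "dx": -127, "dy": 260, "dz": 145, "roll": 44.7}, {"fingers": 65, "dx": -127, "dy": 260, "dz": 145, "roll": 44.7}, {"fingers": 65, "dx": -127, "dy": 260, "dz": 145, "roll": 44.7}, {"fingers": 65, "dx": -127, "dy": 260, "dz": 145, "roll": 44.7}]'

```text
time: 3.6
ee_pos: [0.6253, -0.2889, 0.1038]
eef_rot: [3.138, -0.005, 0.114]
ft_force: [0.3, -0.3, 0.5]
finger_gap: 0.0654
gripper_force: 0.0
```

```bash
python3 go.py .6225 -.2914 .036 6.1
```

```text
dx -3.0 dy 2.1 dz 67.8 roll 0.5
3.6 [ 0.6253 -0.2889  0.1038] [179.79  -0.28   6.55] [ 0.3 -0.3  0.5] 0.06541410641376251 52.85681166573985
```

>>> step_arm --moves '[{"fingers": 65, "dx": 0, "dy": 0, "dz": 20, "roll": 0}, {"fingers": 65, "dx": 0, "dy": 0, "dz": 20, "roll": 0}, {"fingers": 65, "dx": 0, "dy": 0, "dz": 20, "roll": 0}, {"fingers": 65, "dx": 0, "dy": 0, "dz": 20, "roll": 0}]'

```text
time: 4.0
ee_pos: [0.6242, -0.2887, 0.082]
eef_rot: [3.14, -0.002, 0.114]
ft_force: [0.2, -0.4, -0.0]
finger_gap: 0.0651
gripper_force: 0.0
```

```bash
python3 go.py .6225 -.2914 .037 6.1
```

```text
dx -2.0 dy 2.4 dz 45.0 roll 0.4
4.0 [ 0.6242 -0.2887  0.082 ] [ 1.7991e+02 -1.3000e-01  6.5200e+00] [ 0.2 -0.4 -0. ] 0.06507118326109765 52.8603130087491
```

>>> step_arm --moves '[{"fingers": 65, "dx": -2, "dy": 2.4, "dz": 25, "roll": 0.4}, {"fingers": 65, "dx": -2, "dy": 2.4, "dz": 46, "roll": 0.4}, {"fingers": 65, "dx": -2, "dy": 2.4, "dz": 46, "roll": 0.4}, {"fingers": 65, "dx": -2, "dy": 2.4, "dz": 46, "roll": 0.4}, {"fingers": 30, "dx": -2, "dy": 2.4, "dz": 46, "roll": 0.4}, {"fingers": 30, "dx": -2, "dy": 2.4, "dz": 46, "roll": 0.4}, {"fingers": 30, "dx": -2, "dy": 2.4, "dz": 46, "roll": 0.4}, {"fingers": 30, "dx": -2, "dy": 2.4, "dz": 46, "roll": 0.4}, {"fingers": 30, "dx": -2, "dy": 2.4, "dz": 46, "roll": 0.4}, {"fingers": 30, "dx": -2, "dy": 2.4, "dz": 46, "roll": 0.4}]' --squeeze 70

```text
time: 5.0
ee_pos: [0.6229, -0.2918, 0.0363]
eef_rot: [3.139, -0.003, 0.107]
ft_force: [0.4, -0.9, 6.5]
finger_gap: 0.0389
gripper_force: 72.9
```

```bash
python3 go.py .6225 -.2914 .22 6.1
```

```text
dx -0.3 dy -0.4 dz -183.7 roll 0.0
5.0 [ 0.6229 -0.2918  0.0363] [179.86  -0.18   6.12] [ 0.4 -0.9  6.5] 0.03893773494029921 52.996943577622055
```

>>> step_arm --moves '[{"fingers": 30, "dx": 0, "dy": 0, "dz": -40, "roll": 0}, {"fingers": 30, "dx": 0, "dy": 0, "dz": -80, "roll": 0}, {"fingers": 30, "dx": 0, "dy": 0, "dz": -120, "roll": 0}, {"fingers": 30, "dx": 0, "dy": 0, "dz": -160, "roll": 0}, {"fingers": 30, "dx": 0, "dy": 0, "dz": -190, "roll": 0}, {"fingers": 30, "dx": 0, "dy": 0, "dz": -190, "roll": 0}, {"fingers": 30, "dx": 0, "dy": 0, "dz": -190, "roll": 0}]'

```text
time: 5.7
ee_pos: [0.6209, -0.2905, 0.2229]
eef_rot: [-3.14, 0.001, 0.107]
ft_force: [-0.6, 0.4, -4.5]
finger_gap: 0.0387
gripper_force: 72.6
```

```bash
python3 go.py .5255 .206 .22 6.1
```

```text
dx -42.0 dy -503.8 dz 2.9 roll 0.0
5.7 [ 0.6209 -0.2905  0.2229] [-1.7992e+02  8.0000e-02  6.1100e+00] [-0.6  0.4 -4.5] 0.038741480433628725 52.99998984267799
```

>>> step_arm --moves '[{"fingers": 30, "dx": -4, "dy": -40, "dz": 0, "roll": 0}, {"fingers": 30, "dx": -8, "dy": -85, "dz": 0, "roll": 0}, {"fingers": 30, "dx": -12, "dy": -130, "dz": 0, "roll": 0}, {"fingers": 30, "dx": -15, "dy": -175, "dz": 0, "roll": 0}, {"fingers": 30, "dx": -19, "dy": -220, "dz": 0, "roll": 0}, {"fingers": 30, "dx": -23, "dy": -265, "dz": 0, "roll": 0}, {"fingers": 30, "dx": -27, "dy": -310, "dz": 0, "roll": 0}, {"fingers": 30, "dx": -31, "dy": -355, "dz": 0, "roll": 0}, {"fingers": 30, "dx": -35, "dy": -400, "dz": 0, "roll": 0}, {"fingers": 30, "dx": -38, "dy": -440, "dz": 0, "roll": 0}, {"fingers": 30, "dx": -41, "dy": -475, "dz": 0, "roll": 0}, {"fingers": 30, "dx": -42, "dy": -504, "dz": 0, "roll": 0}]'

```text
time: 6.9
ee_pos: [0.5233, 0.2073, 0.2206]
eef_rot: [3.141, 0.007, 0.108]
ft_force: [0.7, -0.3, -5.1]
finger_gap: 0.0389
gripper_force: 72.8
```

>>> step_arm --moves '[{"fingers": 30, "dx": 0, "dy": 0, "dz": 0, "roll": 0}, {"fingers": 30, "dx": 0, "dy": 0, "dz": 0, "roll": 0}, {"fingers": 30, "dx": 0, "dy": 0, "dz": 0, "roll": 0}, {"fingers": 30, "dx": 0, "dy": 0, "dz": 0, "roll": 0}]'

```text
time: 7.3
ee_pos: [0.526, 0.2045, 0.2233]
eef_rot: [3.141, 0.002, 0.105]
ft_force: [0.9, -0.4, -4.5]
finger_gap: 0.0385
gripper_force: 72.9
```

```bash
python3 go.py .5255 .206 .18 6.1; python3 - <<'E'
from h import *
g=grab_frame("scene");f=grab_frame("top")
p=read_state()["ee_pos"]
for n,h in(("scene",g),("top",f)):
    for d in pinpoint("pink_wheel",h)[:4]: print(n,np.round(d["point"],1),round(d["confidence"],2))
    print("expect origin",proj([p[0],p[1],p[2]-.0363],h),"tip",proj([.5255,.206,.13],h))
o=np.hstack([cv2.resize(x,(400,400),interpolation=2) for x in(g["image"][110:210,310:410],f["image"][140:240,80:180])])
cv2.imwrite("pics/over.png",o)
E
```

```text
dx -0.3 dy -1.5 dz 43.3 roll -0.1
7.3 [0.526  0.2045 0.2233] [1.7996e+02 1.1000e-01 6.0300e+00] [ 0.9 -0.4 -4.5] 0.038529148964975085 98.1680009426526
scene [372.1 138.2] 0.89
scene [ 99.6 228. ] 0.89
scene [215.8 236.5] 0.82
expect origin (np.float64(370.8202482479652), np.float64(138.11271157920106)) tip (np.float64(367.46736721754974), np.float64(160.231244118998))
top [376.8 152.7] 0.94
top [124.5 195.9] 0.69
top [275.6 148.6] 0.65
expect origin (np.float64(123.39480109824632), np.float64(195.2317026826814)) tip (np.float64(131.38955458244203), np.float64(196.64337121158545))
```

View pics/over.png

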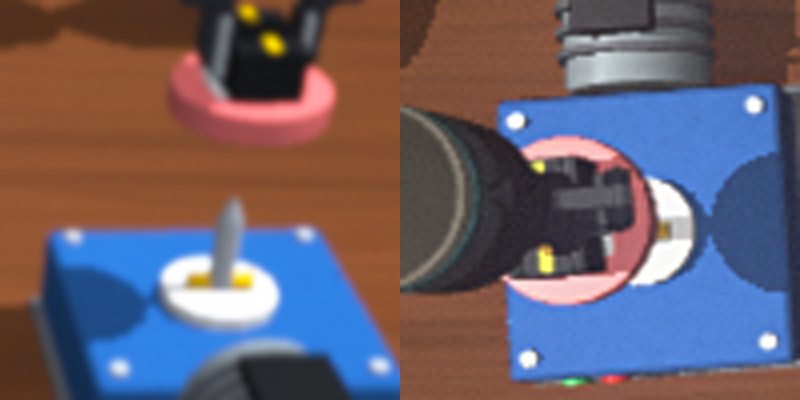

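The wheel hangs over the spindle as expected, crosswise to the bar. I'll lower it while watching the force.

>>> step_arm --moves '[{"fingers": 30, "dx": 0, "dy": -1.5, "dz": 15, "roll": 0}, {"fingers": 30, "dx": 0, "dy": -1.5, "dz": 30, "roll": 0}, {"fingers": 30, "dx": 0, "dy": -1.5, "dz": 45, "roll": 0}, {"fingers": 30, "dx": 0, "dy": -1.5, "dz": 50, "roll": 0}, {"fingers": 30, "dx": 0, "dy": -1.5, "dz": 55, "roll": 0}, {"fingers": 30, "dx": 0, "dy": -1.5, "dz": 60, "roll": 0}, {"fingers": 30, "dx": 0, "dy": -1.5, "dz": 65, "roll": 0}, {"fingers": 30, "dx": 0, "dy": -1.5, "dz": 70, "roll": 0}, {"fingers": 30, "dx": 0, "dy": -1.5, "dz": 75, "roll": 0}]'

```text
time: 8.4
ee_pos: [0.5262, 0.2072, 0.1492]
eef_rot: [-3.141, -0.001, 0.107]
ft_force: [0.2, -0.2, -4.5]
finger_gap: 0.0389
gripper_force: 72.9
```

>>> step_arm --moves '[{"fingers": 30, "dx": 0, "dy": 0, "dz": 5, "roll": 0}, {"fingers": 30, "dx": 0, "dy": 0, "dz": 10, "roll": 0}, {"fingers": 30, "dx": 0, "dy": 0, "dz": 15, "roll": 0}, {"fingers": 30, "dx": 0, "dy": 0, "dz": 20, "roll": 0}, {"fingers": 30, "dx": 0, "dy": 0, "dz": 20, "roll": 0}, {"fingers": 30, "dx": 0, "dy": 0, "dz": 20, "roll": 0}]'

```text
time: 9.0
ee_pos: [0.5261, 0.2072, 0.1292]
eef_rot: [-3.142, 0.0, 0.107]
ft_force: [0.3, -0.1, -3.9]
finger_gap: 0.0387
gripper_force: 72.9
```

>>> step_arm --moves '[{"fingers": 30, "dx": 0, "dy": 0, "dz": 4, "roll": 0}, {"fingers": 30, "dx": 0, "dy": 0, "dz": 7, "roll": 0}, {"fingers": 30, "dx": 0, "dy": 0, "dz": 10, "roll": 0}, {"fingers": 30, "dx": 0, "dy": 0, "dz": 11, "roll": 0}, {"fingers": 30, "dx": 0, "dy": 0, "dz": 11, "roll": 0}, {"fingers": 30, "dx": 0, "dy": 0, "dz": 11, "roll": 0}]'

```text
time: 9.6
ee_pos: [0.5262, 0.2072, 0.1184]
eef_rot: [-3.142, -0.0, 0.107]
ft_force: [0.0, -0.5, -4.7]
finger_gap: 0.0389
gripper_force: 72.9
```

>>> step_arm --moves '[{"fingers": 30, "dx": 0, "dy": 0, "dz": 0.5, "roll": 0}, {"fingers": 30, "dx": 0, "dy": 0, "dz": 1, "roll": 0}, {"fingers": 30, "dx": 0, "dy": 0, "dz": 1, "roll": 0}, {"fingers": 30, "dx": 0, "dy": 0, "dz": 1, "roll": 0}]'

```text
time: 10.0
ee_pos: [0.5261, 0.2072, 0.1173]
eef_rot: [-3.142, -0.0, 0.107]
ft_force: [-0.1, 0.1, -3.9]
finger_gap: 0.0391
gripper_force: 72.9
```

>>> step_arm --moves '[{"fingers": 30, "dx": 0, "dy": 0, "dz": 0.5, "roll": 0}, {"fingers": 30, "dx": 0, "dy": 0, "dz": 1, "roll": 0}, {"fingers": 30, "dx": 0, "dy": 0, "dz": 1, "roll": 0}, {"fingers": 30, "dx": 0, "dy": 0, "dz": 1, "roll": 0}]'

```text
time: 10.4
ee_pos: [0.5262, 0.2072, 0.1168]
eef_rot: [-3.141, -0.001, 0.107]
ft_force: [-2.3, -0.1, 1.8]
finger_gap: 0.0386
gripper_force: 73.5
```

It's in contact: about 6 N, resting on the bar with the slot crosswise. Now I'll press lightly and turn.

>>> step_arm --moves '[{"fingers": 30, "dx": 0, "dy": 0, "dz": 0.3, "roll": 0}, {"fingers": 30, "dx": 0, "dy": 0, "dz": 0.3, "roll": -5}, {"fingers": 30, "dx": 0, "dy": 0, "dz": 0.3, "roll": -10}, {"fingers": 30, "dx": 0, "dy": 0, "dz": 0.3, "roll": -15}, {"fingers": 30, "dx": 0, "dy": 0, "dz": 0.3, "roll": -20}, {"fingers": 30, "dx": 0, "dy": 0, "dz": 0.3, "roll": -25}, {"fingers": 30, "dx": 0, "dy": 0, "dz": 0.3, "roll": -30}, {"fingers": 30, "dx": 0, "dy": 0, "dz": 0.3, "roll": -30}]'

```text
time: 11.2
ee_pos: [0.5271, 0.2075, 0.1167]
eef_rot: [3.141, -0.003, 0.63]
ft_force: [-0.0, 0.2, 1.5]
finger_gap: 0.0388
gripper_force: 73.8
```

```bash
python3 go.py .5255 .206 .18 6.1
```

```text
dx -2.2 dy 0.3 dz -63.3 roll 30.0
11.2 [0.5271 0.2075 0.1167] [ 1.7995e+02 -1.4000e-01  3.6110e+01] [-0.   0.2  1.5] 0.03877724498901933 68.33047562216998
```

>>> step_arm --moves '[{"fingers": 30, "dx": 0, "dy": 0, "dz": 0.3, "roll": -4}, {"fingers": 30, "dx": 0, "dy": 0, "dz": 0.3, "roll": -8}, {"fingers": 30, "dx": 0, "dy": 0, "dz": 0.3, "roll": -12}, {"fingers": 30, "dx": 0, "dy": 0, "dz": 0.3, "roll": -16}, {"fingers": 30, "dx": 0, "dy": 0, "dz": 0.3, "roll": -20}, {"fingers": 30, "dx": 0, "dy": 0, "dz": 0.3, "roll": -24}, {"fingers": 30, "dx": 0, "dy": 0, "dz": 0.3, "roll": -28}, {"fingers": 30, "dx": 0, "dy": 0, "dz": 0.3, "roll": -32}, {"fingers": 30, "dx": 0, "dy": 0, "dz": 0.3, "roll": -32}]'

```text
time: 12.1
ee_pos: [0.5256, 0.207, 0.1148]
eef_rot: [-3.14, 0.001, 1.187]
ft_force: [-0.1, -0.3, -4.5]
finger_gap: 0.0388
gripper_force: 73.2
```

>>> step_arm --moves '[{"fingers": 30, "dx": 0, "dy": 0, "dz": 0.3, "roll": -3}, {"fingers": 30, "dx": 0, "dy": 0, "dz": 0.5, "roll": -6}, {"fingers": 30, "dx": 0, "dy": 0, "dz": 0.5, "roll": -9}, {"fingers": 30, "dx": 0, "dy": 0, "dz": 0.5, "roll": -9}]'

```text
time: 12.5
ee_pos: [0.5257, 0.2071, 0.1145]
eef_rot: [-3.141, 0.0, 1.343]
ft_force: [-0.2, -0.2, -4.9]
finger_gap: 0.0387
gripper_force: 73.2
```

The wheel has dropped into the slot: the force has gone and z fell. I'll lower it to the flange.

>>> step_arm --moves '[{"fingers": 30, "dx": 0, "dy": 0, "dz": 1.5, "roll": -2}, {"fingers": 30, "dx": 0, "dy": 0, "dz": 3, "roll": -4}, {"fingers": 30, "dx": 0, "dy": 0, "dz": 4.5, "roll": -6}, {"fingers": 30, "dx": 0, "dy": 0, "dz": 6, "roll": -6}, {"fingers": 30, "dx": 0, "dy": 0, "dz": 6, "roll": -6}]'

```text
time: 13.0
ee_pos: [0.5258, 0.2071, 0.1087]
eef_rot: [-3.141, 0.0, 1.448]
ft_force: [0.6, -0.4, -3.8]
finger_gap: 0.039
gripper_force: 73.1
```

>>> step_arm --moves '[{"fingers": 30, "dx": 0, "dy": 0, "dz": 0.7, "roll": 0}, {"fingers": 30, "dx": 0, "dy": 0, "dz": 1.4, "roll": 0}, {"fingers": 30, "dx": 0, "dy": 0, "dz": 1.8, "roll": 0}, {"fingers": 30, "dx": 0, "dy": 0, "dz": 1.8, "roll": 0}]'

```text
time: 13.4
ee_pos: [0.5261, 0.2072, 0.1074]
eef_rot: [3.142, -0.0, 1.45]
ft_force: [0.7, 0.3, -5.1]
finger_gap: 0.0387
gripper_force: 73.1
```

```bash
python3 go.py .5255 .206 .1063 90;python3 -c "
from workcell import *;print(read_state()['moment'])"
```

```text
dx -1.2 dy -0.4 dz 1.1 roll -6.9
13.4 [0.5261 0.2072 0.1074] [180.    -0.    83.09] [ 0.7  0.3 -5.1] 0.03869858519840632 21.347616634447764
[0.04271704 0.02984678 0.02309996]
```

>>> step_arm --moves '[{"fingers": 30, "dx": 0, "dy": 0, "dz": 0.5, "roll": 0}, {"fingers": 30, "dx": 0, "dy": 0, "dz": 1, "roll": 0}, {"fingers": 30, "dx": 0, "dy": 0, "dz": 1.5, "roll": 0}, {"fingers": 30, "dx": 0, "dy": 0, "dz": 1.5, "roll": 0}, {"fingers": 30, "dx": 0, "dy": 0, "dz": 1.5, "roll": 0}]'

```text
time: 13.9
ee_pos: [0.5261, 0.2072, 0.1063]
eef_rot: [3.141, -0.0, 1.451]
ft_force: [-1.1, -1.1, 0.5]
finger_gap: 0.0388
gripper_force: 73.5
```

```bash
python3 go.py .5255 .206 .1063 90;python3 -c "
from workcell import *;print(read_state()['moment'])"
```

```text
dx -1.2 dy -0.5 dz 0.0 roll -6.9
13.9 [0.5261 0.2072 0.1063] [ 1.7998e+02 -1.0000e-02  8.3110e+01] [-1.1 -1.1  0.5] 0.03880175430014414 21.32955992875783
[ 0.02937192  0.11491626 -0.03907961]
```

The wheel seats exactly at home height, with TCP z at 0.1063 and 11 mm below the rest on the bar. I'll release and retreat.

>>> step_arm --moves '[{"fingers": 60, "dx": 0, "dy": 0, "dz": 0, "roll": 0}, {"fingers": 60, "dx": 0, "dy": 0, "dz": 0, "roll": 0}, {"fingers": 60, "dx": 0, "dy": 0, "dz": 0, "roll": 0}, {"fingers": 60, "dx": 0, "dy": 0, "dz": -5, "roll": 0}, {"fingers": 60, "dx": 0, "dy": 0, "dz": -20, "roll": 0}, {"fingers": 60, "dx": 0, "dy": 0, "dz": -50, "roll": 0}, {"fingers": 60, "dx": 0, "dy": 0, "dz": -90, "roll": 0}, {"fingers": 60, "dx": 0, "dy": 0, "dz": -130, "roll": 0}, {"fingers": 60, "dx": -80, "dy": 0, "dz": -150, "roll": 0}, {"fingers": 60, "dx": -120, "dy": 0, "dz": -150, "roll": 0}, {"fingers": 60, "dx": -160, "dy": 0, "dz": -150, "roll": 0}, {"fingers": 60, "dx": -160, "dy": 0, "dz": -150, "roll": 0}]'

```text
time: 15.1
ee_pos: [0.5064, 0.0443, 0.257]
eef_rot: [3.14, 0.002, 1.447]
ft_force: [0.0, 0.2, -0.0]
finger_gap: 0.0602
gripper_force: 0.0
```

```bash
python3 go.py .5255 .206 .1063 90; python3 - <<'E'
from m import *
g=grab_frame("scene");f=grab_frame("top")
for n,h in(("scene",g),("top",f)):
    for d in pinpoint("pink_wheel",h)[:4]: print(n,np.round(d["point"],1),round(d["confidence"],2),atz(d["point"],h,.07).round(4))
o=np.hstack([cv2.resize(x,(400,400),interpolation=2) for x in(g["image"][130:230,310:410],f["image"][140:240,80:180])])
cv2.imwrite("pics/end.png",o)
E
```

```text
dx 162.8 dy -1.0 dz 150.7 roll -7.1
15.1 [0.5064 0.0443 0.257 ] [1.799e+02 1.300e-01 8.289e+01] [ 0.   0.2 -0. ] 0.060211359582427355 4.388692350455184
scene [213.4 237. ] 0.89 [ 0.7502 -0.1341  0.07  ]
scene [ 96.4 227.4] 0.57 [ 0.7294 -0.3773  0.07  ]
scene [364.5 183.5] 0.55 [0.5323 0.2067 0.07  ]
top [273.9 145.5] 0.81 [ 0.6545 -0.1325  0.07  ]
top [377.  152.3] 0.55 [ 0.6354 -0.3952  0.07  ]
```

View pics/end.png

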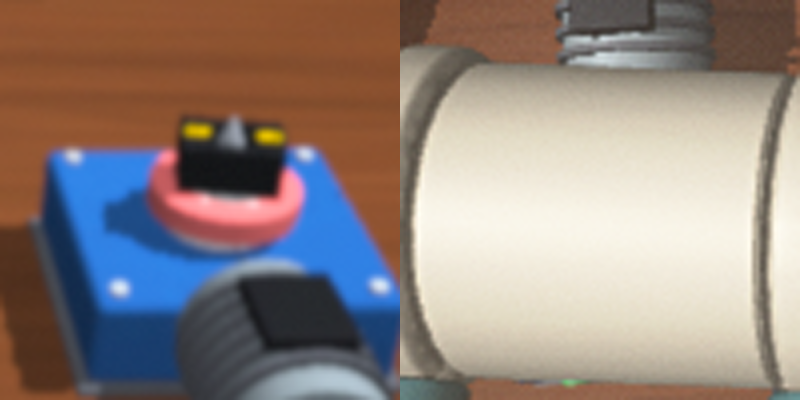

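The picture shows the wheel flat on the flange, with the spindle tip standing just above the hub at (232,120) in the crop. The gripper is clear, so I'm handing in.

```bash
python3 -c "
from workcell import *;print(close_job())"
```

```text
the job is handed in; nothing more can be done
None
```

The pink wheel was set crosswise on the drive bar, turned until it dropped, and left flat and fully home on the flange; the gripper is clear, the white and grey wheels were not touched, and the job is handed in at about 15 s.

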